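# Hang the dropper shelf on the slotted upright

### The arm

A 6-joint arm with a two-finger parallel gripper is mounted at the origin on the work surface; the furniture and walls round the work are solid. World frame = base frame: x ahead of the robot, y to its left, z up, the work surface at z = 0. Lengths are in m, angles in rad, forces in N, time in s.
With the tool pointing down it reaches from about 0.225 to 0.725 m from the base axis. Payload 3.1 kg.
Tool frame: the origin (TCP) lies where the fingers leave the gripper's body, on its centre line; the fingertips stand 73 mm ahead of it and the grasp point (between the pads) lies 54 mm ahead of it (bot.nose_length is the distance from the TCP to the fingertips, in m); z points along the fingers, y is the line along which they close (so a half turn about z gives the same grasp; the last joint's range is limited). The gripper opens to 85 mm and grips with 20 to 120 N. Pads are 22 mm wide; open, the fingers measure 114 mm over their backs; the gripper's body (76 mm by 85 mm) begins 54 mm behind the grasp point. The pads swing forward as they close: fully open they stand 13 mm farther back than shut.
Start: joints at [0.984, 0.048, 0.099, 1.622, 0, 1.443], TCP at [0.233, 0.471, 0.304] pointing down, gripper open.
Joint ranges: [-2.91, 2.91], [-0.99, 1.94], [-1.21, 1.42], [-2.12, 2.29], [-1.49, 1.47], [-3.14, 3.14]. Speed limits (rad/s): [2.79, 2.79, 3.14, 3.14, 3.14, 3.14].

### API

Orientations are given as a 3x3 rotation matrix whose columns are the frame's x, y, z axes.
In Python, from plant import telemetry, viewer, workorder, bot gives the robot as it stands.
- The arm moves only by the shell command python3 -m pendant 'ROWS' [OPENING] [FORCE]. ROWS is JSON, a list of rows, each a list of 4 numbers: the shift along the tool's x, y, z in m, then the turn about the tool's z in rad. A call has 1 to 8 rows; each row shifts and turns the commanded pose from where the row before left it, along the tool's axes as they then stand; what a row does not reach is not made up. A row lasts 1/12 s, in which the tool goes at most 41.7 mm and 7.16 degrees, less where a joint would pass 70% of its speed; a pose out of reach is approached as far as the arm can. A call with a gripper value outside its range is refused whole. OPENING is the finger opening in m, from 0 to 0.0854, set as the call begins (- or left out, the last holds). The fingers move at their own pace and stop on an object; FORCE is the grip in N (left out, the last holds). Time passes only in rows, so rows that do not move let the fingers close. It gives the time, the measured TCP pose, the force, the opening and the grip force at its end, in the units of the state.
- telemetry.read_state(): the state, without advancing time (a new reading comes with each control period).
- viewer.capture(name): name is "side" or "top" or "wrist"; returns a dict with "color" (400x640x3 uint8, red, green, blue), "K" (3x3 intrinsics, pixels), "k1" (the pictures are not rectified: a ray, as slopes to the right and down, at radius r is drawn at 1 + k1 r^2 times it, then the intrinsics apply), "R" (3x3) and "t" (3): a world point X has camera coordinates R X + t; the wrist camera has in their place "hand_eye" (4x4, takes a point from camera to tool coordinates, whose origin is the TCP and whose axes are the flange's). Camera axes: x right, y down, z forward; pixel columns grow to the right and rows downward; lengths in m; the calibration is good to about 2 mm. A picture is of the moment at which its call begins: read the wrist's pose just before it. There is no depth.
- workorder.hand_in(): hands the job in; it is judged then, once.
The state is a dict: "t": time; "joints": joint angles; "dq": joint speeds; "joint_efforts": joint torques, N m; "eef_pos": TCP position; "orientation": TCP orientation; "wrist_force": force on the tool from outside, world axes, zero at the start; "ft_torque": the same for the moment, N m; "width": finger opening in m; "gripper_force": force on a finger pad.
Only numpy, scipy, OpenCV 4.12 (cv2) and the standard library are available. Lean on these libraries where they do the work, as an engineer would, in place of code of your own. Each camera call takes 0.05 s, during which the arm holds its last target. There are 200 camera calls.

### The job

Pick up the small white dropper shelf, put both of its hooks through the slot of the metal upright, one over each rung, and then press it straight down until it rests on the rungs and the sprung catch snaps out over it. How far down the rungs sit has to be felt: press gently and stop when it is home, never with more than about 25 N. Leave the shelf hanging level and locked, and leave the specimen cups and the dropper bottle beside it where they are.

Things in the scene. Friction and masses are not known exactly. Their poses are not given: they have to be found in the camera images.
- upright: Fixed aluminium channel on a grey foot (85x100x10 mm), 156 mm tall, 40 mm wide (y), 20 mm deep. Origin on the worktop under the middle of its front face; x points into the channel, away from the shelf's side; the front face is the plane x = 0. One vertical slot in it, 10.5 mm wide (y = -5.25 to 5.25), open at the top; face 4.5 mm thick, cavity behind it to x = 17 mm.
- upright_rungs (a point): Nominal top of the upper rung, z = 132 mm in the upright's frame, axes as the upright's. Two steel rungs, each 10 mm high, cross the slot at x = 0.3 to 4.5 mm, tops nominally at z = 76 and 132 mm, clear slot above each. Rungs, pin and catch are one insert that sits up to 9 mm higher or lower than nominal; its true height is not reported (this point does not follow it) and must be felt.
- upright_catch (a point): Nominal lower edge of the catch in the plane of the face, z = 49 mm in the upright's frame, axes as the upright's: a steel wedge nose 9 mm wide and 12 mm high in the slot below the rungs, sloping on top, square below, standing 4.5 mm out of the face. It shares the insert's unknown height offset.
- shelf_bracket: Loose white shelf, 0.18 to 0.31 kg, standing on its flat underside on the worktop. Origin at the underside, z up: platform x = -50 to 40, y = -32 to 32, z = 0 to 6 mm, rims 6 mm higher. Its back, a spine 20 mm wide and 106 mm tall, is the plane x = 40 mm. Hung up, its axes are parallel to the upright's, its origin at x = -40, y = 0, z = 42 mm (33 to 51) in the upright's frame.
- shelf_fin (a point): Place to grip: a point on the upright central fin of the shelf, 97 mm above the underside at the shelf's x = y = 0, axes as the shelf's. The fin is 8 mm thick (y = -4 to 4), x = -24 to 34, z = 6 to 112 mm in the shelf's frame.
- shelf_hooks (a point): Root of the upper hook (shelf's x = 40, y = 0, z = 90 mm), axes as the shelf's. Two steel hooks 7 mm thick (y) reach to x = 50.5: necks 8 mm high, undersides at z = 34 and 90; tongues at x = 46.5 to 50.5 hang 15 mm lower. 2 mm play in x behind the rungs. Entering with the shelf's origin 28 mm above its nominal seat (z = 70 mm in the upright's frame) clears rungs and catch at any insert height.
- catch (a joint): Travel in m of the spring catch: 0 out, growing as it is pressed into the face, at most 0.0065. The platform's back edge pushes it in by 2 to 4 mm on the way down (spring 5 to 10 N outward; some 3 to 15 N of downward push on the shelf); it snaps back to nearly 0 over the platform, through a hole in the spine, when the shelf is about 1 mm above its seat.
- cup_a: Specimen cup with yellow lid, 52 mm across, 62 mm tall; bystander. Origin at the centre of its underside, z up.
- cup_b: Specimen cup with pale grey lid, 52 mm across, 62 mm tall; bystander. Origin at the centre of its underside, z up.
- dropper_loose: Dropper bottle with a grey tip standing alone at the right, 25 mm across, 71 mm tall; bystander. Origin at the centre of its underside, z up.
- seat_pin (a joint): Travel in m of a thin spring pin (2.4 mm across) standing 3 mm out of the top of the upper rung: 0 out, 0.003 pressed flush by the upper hook's neck when the shelf rests on the rungs; the shelf's weight is enough for it.

How it is judged:
On the way, in this order (a step that is already met when the one before it is completed fails the run):
1. both hooks are through the slot, the shelf's back near the face, still above its seat (x of shelf_bracket in the frame of upright between -0.0435 and -0.037 m and z of shelf_bracket in the frame of upright between 0.054 and 0.09 m and value of joint seat_pin below 0.0012 m and y of shelf_bracket in the frame of upright between -0.004 and 0.004 m), for 0.05 s.
2. the shelf is pressed down onto the rungs and the catch has snapped out above its platform (value of joint seat_pin above 0.0018 m and value of joint catch below 0.001 m and z of shelf_bracket in the frame of upright between 0.03 and 0.054 m and x of shelf_bracket in the frame of upright between -0.043 and -0.037 m and y of shelf_bracket in the frame of upright between -0.004 and 0.004 m), for 0.2 s.
At the end, for the whole second after the job is handed in: The shelf hangs at rest on the rungs of the upright: the seat pin is pressed in (over 1.8 mm), the catch is out (under 1 mm) above the platform, the shelf's origin 30 to 54 mm above the upright's, its back within 3 mm of the face and 4 mm of the middle, upright within 0.08 rad (all of step 2 and angle between shelf_bracket's own z axis and vertical below 0.08 rad and linear speed of shelf_bracket below 0.01 m/s); the robot touches nothing.
It fails at once if the shelf is forced against the upright or its rungs with more than 30 N (contact force between shelf_bracket and upright above 30 N).
It fails at once if a specimen cup or the loose dropper bottle is moved more than 20 mm (distance of any of cup_a, cup_b, dropper_loose from where it was at the start of the episode above 0.02 m).
It also fails if it takes over 64 s, if anything falls off the work surface, if the arm or the gripper's body presses on something with over 40 N, if the wrist force passes 120 N, or if a joint passes its speed limit or range.

## Working session

There is one attempt and no reset: what is moved stays moved. The work goes in short steps, Python scripts to look and compute and a shell command to move; the robot and the scene stay as the last step left them, time stands still between calls to the robot, and variables do not carry over. Pictures are saved under pics/ and viewed, at most 10 in all, crops included, and the job is handed in when it is done.

```bash
mkdir -p pics; ls; python3 - <<'E'
from plant import telemetry, viewer
import cv2,numpy as np
s=telemetry.read_state();print({k:np.round(v,3).tolist() for k,v in s.items()})
for n in("side","top","wrist"):
    c=viewer.capture(n);cv2.imwrite(f"pics/{n}0.png",c["color"][:,:,::-1])
    print(n,{k:np.round(v,4).tolist() for k,v in c.items() if k!="color"})
E
```

```text
pics
{'t': 0.0, 'joints': [0.984, 0.049, 0.098, 1.622, -0.0, 1.443], 'dq': [-0.001, -0.0, -0.0, 0.0, -0.001, 0.001], 'joint_efforts': [0.002, -33.878, 32.002, 0.02, 0.0, 0.0], 'eef_pos': [0.232, 0.47, 0.303], 'orientation': [[-0.897, 0.443, -0.001], [0.443, 0.897, -0.002], [0.0, -0.002, -1.0]], 'wrist_force': [0.148, 0.973, -0.44], 'ft_torque': [-0.049, -0.01, -0.016], 'gripper_force': 0.0, 'width': 0.086}
side {'K': [[468.2625, 0.0, 318.1239], [0.0, 468.2625, 209.3804], [0.0, 0.0, 1.0]], 'k1': 0.044, 'R': [[0.2282, -0.9734, 0.0207], [-0.3909, -0.1111, -0.9137], [0.8917, 0.2004, -0.4058]], 't': [-0.0874, 0.3001, 1.0996]}
top {'K': [[421.233, 0.0, 311.4323], [0.0, 421.233, 208.0094], [0.0, 0.0, 1.0]], 'k1': 0.0362, 'R': [[-0.0161, -0.9999, -0.0021], [-0.982, 0.0162, -0.188], [0.188, -0.001, -0.9822]], 't': [0.0095, 0.4848, 1.1904]}
wrist {'K': [[277.3617, 0.0, 320.2182], [0.0, 277.3617, 198.6821], [0.0, 0.0, 1.0]], 'k1': -0.0417, 'hand_eye': [[-0.0008, -0.9614, -0.2752, 0.0702], [1.0, -0.0007, -0.0007, -0.0005], [0.0005, -0.2752, 0.9614, -0.0702], [0.0, 0.0, 0.0, 1.0]]}
```

View pics/side0.png

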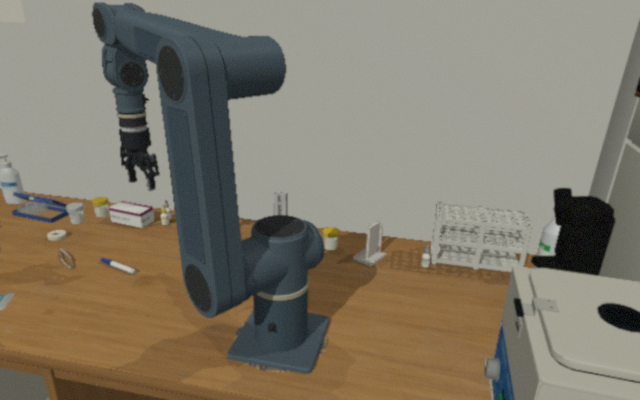

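View pics/top0.png

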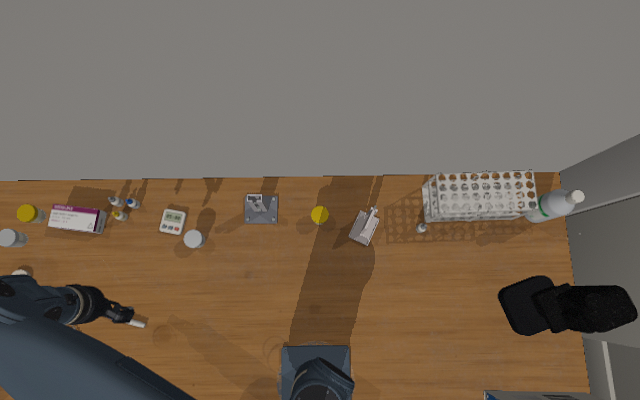

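Side view: upright at about (281,205), shelf at (370,245). Top view: upright foot at (262,208), yellow cup at (320,214), shelf at (365,225), loose dropper at (421,228), grey cup at (194,239). Next I'll zoom in.

```bash
python3 - <<'E'
import cv2,numpy as np
t=cv2.imread("pics/top0.png");s=cv2.imread("pics/side0.png")
r=lambda a,k:cv2.resize(a,None,fx=k,fy=k,interpolation=cv2.INTER_CUBIC)
a=r(t[180:260,235:435],4) # 800x320
b=r(s[180:280,265:435],2.8) ; b=cv2.resize(s[185:270,265:435],(560,280),interpolation=cv2.INTER_CUBIC)
o=np.zeros((600,800,3),np.uint8);o[:320]=a;o[320:600,:560]=b
cv2.imwrite("pics/z0.png",o)
E
```

```text
(no output)
```

View pics/z0.png

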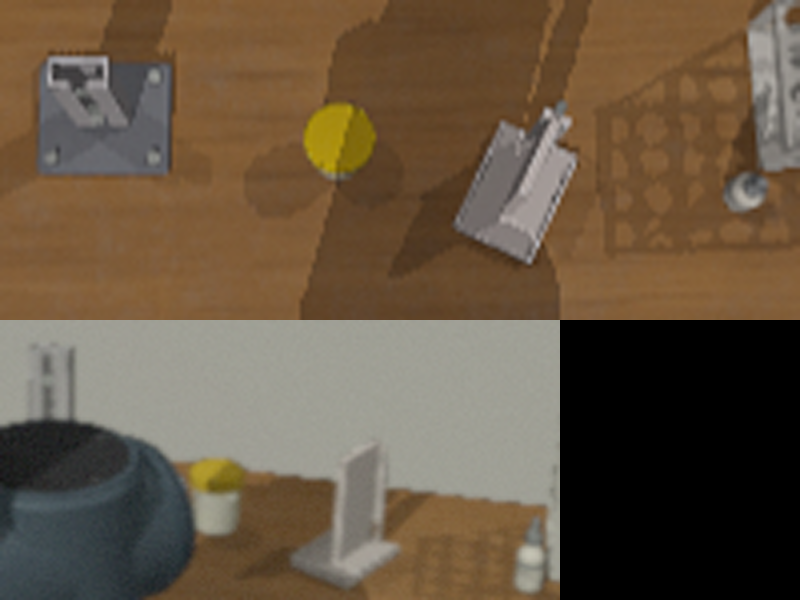

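The top crop shows the channel top at about (48–107, 57–87) and the foot at (38–172, 62–175). The platform corners are at (455,228), (530,263), (577,158) and (505,122), with the hook at (560,108) pointing up and to the right. I'll convert these to world positions.

```bash
cat > h.py <<'E'
import numpy as np,cv2
from plant import telemetry,viewer
def cam(n):
    s=telemetry.read_state();c=viewer.capture(n)
    if n=="wrist":
        T=np.eye(4);T[:3,:3]=s["orientation"];T[:3,3]=s["eef_pos"]
        W=np.linalg.inv(T@np.array(c["hand_eye"]));c["R"],c["t"]=W[:3,:3],W[:3,3]
    return c
def dist(c):return np.array([c["k1"],0,0,0,0.])
def ray(c,p):
    q=cv2.undistortPoints(np.array(p,float).reshape(-1,1,2),np.array(c["K"]),dist(c))[:,0]
    R=np.array(c["R"]);d=np.c_[q,np.ones(len(q))]@R
    return -R.T@np.array(c["t"]),d/np.linalg.norm(d,axis=1)[:,None]
def at_z(c,p,z):
    o,d=ray(c,p);return o+d*((z-o[2])/d[:,2])[:,None]
def proj(c,X):
    return cv2.projectPoints(np.array(X,float).reshape(-1,1,3),cv2.Rodrigues(np.array(c["R"]))[0],np.array(c["t"],float),np.array(c["K"]),dist(c))[0][:,0]
def tri(cs,ps):
    A=np.zeros((3,3));b=np.zeros(3)
    for c,p in zip(cs,ps):
        o,d=ray(c,[p]);M=np.eye(3)-np.outer(d[0],d[0]);A+=M;b+=M@o
    return np.linalg.solve(A,b)
E
python3 - <<'E'
from h import *
t=cam("top");s=cam("side");np.set_printoptions(precision=4,suppress=True)
f=lambda l:np.array(l)/4+[235,180]-.4
g=lambda l:np.array(l)*170/560+[265,185]-[0,320*170/560]-.4
print("cam",ray(t,[[0,0]])[0])
print("foot",at_z(t,f([[38,65],[172,62],[172,175],[38,175]]),.01))
print("chan top",at_z(t,f([[48,87],[107,87],[107,57],[48,57]]),.156))
print("plat",at_z(t,f([[455,228],[530,263],[577,158],[505,122]]),.012))
print("cup",at_z(t,f([[340,140]]),.062),"drop",at_z(t,f([[748,188]]),.06))
print("fin top front/back",at_z(t,f([[507,223],[553,113]]),.112),"hook",at_z(t,f([[560,106]]),.098))
# side
print("side fin top",tri([t,s],[f([[553,113]])[0],g([[377,446]])[0]]))
print("cup side top", tri([t,s],[f([[340,138]])[0],g([[217,474]])[0]]))
print("plat left corner",tri([t,s],[f([[455,228]])[0],g([[292,560]])[0]]),"front right", tri([t,s],[f([[530,263]])[0],g([[345,585]])[0]]))
print("chan top FR",tri([t,s],[f([[107,87]])[0],g([[72,350]])[0]]))
E
```

```text
cam [0.2524 0.0028 1.2604]
foot [[0.5327 0.2054 0.01  ]
 [0.5334 0.1038 0.01  ]
 [0.4466 0.1039 0.01  ]
 [0.4482 0.2043 0.01  ]]
chan top [[0.4848 0.1749 0.156 ]
 [0.4842 0.1355 0.156 ]
 [0.5047 0.1356 0.156 ]
 [0.5054 0.1752 0.156 ]]
plat [[ 0.4029 -0.1069  0.012 ]
 [ 0.376  -0.1616  0.012 ]
 [ 0.4542 -0.2     0.012 ]
 [ 0.4825 -0.1472  0.012 ]]
cup [[ 0.462  -0.0216  0.062 ]] drop [[ 0.4227 -0.3134  0.06  ]]
fin top front/back [[ 0.3937 -0.1338  0.112 ]
 [ 0.4698 -0.1686  0.112 ]] hook [[ 0.4774 -0.1758  0.098 ]]
side fin top [ 0.4718 -0.1701  0.1019]
cup side top [ 0.4643 -0.021   0.0561]
plat left corner [ 0.4032 -0.1065  0.0079] front right [ 0.3763 -0.1606  0.0051]
chan top FR [0.4838 0.1329 0.1601]
```

Upright origin is about (0.484, 0.155) with yaw near 0. Shelf origin is about (0.433, -0.156) with yaw about -26.6°. The sizes and heights agree with the text (platform 90×61 mm, foot 100×86 mm, channel 40×20 mm). The tool's y axis already lines up with the shelf's y. I'll move above the shelf and check from there.

```bash
python3 -m pendant '[[-0.0286,-0.0296,0,0],[-0.0286,-0.0296,0,0],[-0.0286,-0.0296,0,0],[-0.0286,-0.0296,0,0],[-0.0286,-0.0296,0,0],[-0.0286,-0.0296,0,0],[-0.0286,-0.0296,0,0],[-0.0286,-0.0296,0,0]]' 0.085 && python3 -m pendant '[[-0.0286,-0.0296,0,0],[-0.0286,-0.0296,0,0],[-0.0286,-0.0296,0,0],[-0.0286,-0.0296,0,0],[-0.0286,-0.0296,0,0],[-0.0286,-0.0296,0,0],[-0.0286,-0.0296,0,0],[-0.0286,-0.0296,0,0]]' && python3 -m pendant '[[0,0,0,0],[0,0,0,0],[0,0,0,0]]'; python3 - <<'E'
from h import *
c=cam("wrist");cv2.imwrite("pics/w1.png",c["color"][:,:,::-1]);import pickle;pickle.dump(c,open("w1.pkl","wb"))
E
```

```text
t: 0.92
eef_pos: [0.3327, 0.1553, 0.304]
orientation: [[-0.897, 0.442, 0.001], [0.442, 0.897, 0.0], [-0.001, 0.001, -1.0]]
wrist_force: [1.2, 0.3, 0.8]
width: 0.0849
gripper_force: 0.0
t: 1.58
eef_pos: [0.4331, -0.1588, 0.3039]
orientation: [[-0.896, 0.444, 0.001], [0.444, 0.896, -0.0], [-0.001, 0.0, -1.0]]
wrist_force: [1.4, 0.6, 0.1]
width: 0.0849
gripper_force: 0.0
t: 1.83
eef_pos: [0.4327, -0.1565, 0.3036]
orientation: [[-0.896, 0.444, -0.001], [0.444, 0.896, 0.001], [0.001, 0.001, -1.0]]
wrist_force: [0.5, 0.2, -1.0]
width: 0.0846
gripper_force: 0.0
```

View pics/w1.png

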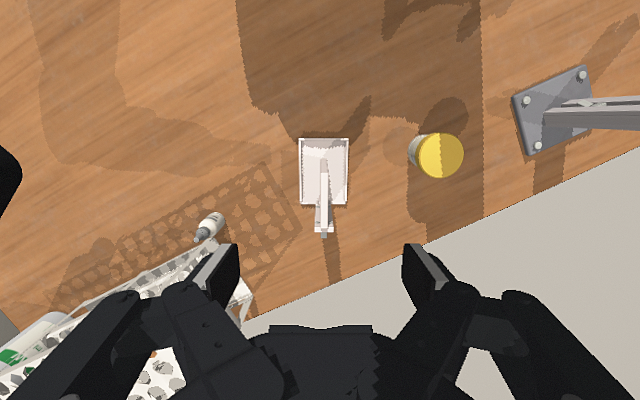

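The shelf is square-on beneath the tool: platform corners at about (299,138), (348,138), (348,205) and (300,205), fin top from (324,158) to (324,200), hook tip near (323,236). The yellow cup at (440,155) is about 120 px away.

```bash
python3 - <<'E'
from h import *
import pickle;c=pickle.load(open("w1.pkl","rb"));np.set_printoptions(precision=4,suppress=True)
a=at_z(c,[[299,138],[348,138],[348,205],[300,205]],.012);print(a)
fm=(a[0]+a[1])/2;bm=(a[2]+a[3])/2;d=bm-fm
print("yaw",np.degrees(np.arctan2(d[1],d[0])),np.linalg.norm(d),"origin",fm+d/np.linalg.norm(d)*.05)
b=at_z(c,[[324,158],[324,204]],.112);print(b,b[1]-b[0])
# predict model for candidate pose
for o,y in(((.4334,-.156),-26.6),((.4334,-.156),-26.3)):
    y=np.radians(y);R=np.array([[np.cos(y),-np.sin(y)],[np.sin(y),np.cos(y)]])
    P=np.array([[-50,32,12],[-50,-32,12],[40,-32,12],[40,32,12],[-24,0,112],[34,0,112],[50.5,0,98],[50.5,0,42]])/1000
    W=np.c_[P[:,:2]@R.T+o,P[:,2]];print(proj(c,W))
g=c["color"][110:245:1,290:360].astype(int)
print(g[60,:,0].tolist());print(g[90,:,0].tolist())
E
```

```text
[[ 0.3776 -0.16    0.012 ]
 [ 0.4054 -0.1038  0.012 ]
 [ 0.4869 -0.1416  0.012 ]
 [ 0.4577 -0.2003  0.012 ]]
yaw -25.76243609808213 0.08972676757063615 origin [ 0.4365 -0.1537  0.012 ]
[[ 0.4023 -0.138   0.112 ]
 [ 0.443  -0.158   0.112 ]] [ 0.0407 -0.02    0.    ]
[[346.3955 136.7021]
 [296.3268 136.5018]
 [297.5816 203.8782]
 [344.4886 204.0507]
 [321.649  170.4297]
 [321.3472 227.1662]
 [321.2196 236.6168]
 [321.0666 218.7677]]
[[346.1941 136.568 ]
 [296.1249 136.6354]
 [297.7377 203.9958]
 [344.6451 203.9334]
 [321.5173 170.4295]
 [321.5231 227.1664]
 [321.4652 236.617 ]
 [321.2747 218.7679]]
[169, 168, 169, 170, 170, 168, 170, 165, 172, 226, 239, 154, 165, 229, 241, 240, 239, 239, 238, 239, 238, 238, 239, 239, 238, 239, 238, 238, 240, 236, 208, 211, 220, 219, 217, 219, 214, 187, 181, 240, 235, 234, 234, 233, 233, 234, 234, 233, 234, 233, 233, 234, 231, 219, 202, 186, 245, 218, 149, 162, 161, 160, 158, 158, 155, 167, 188, 188, 193, 191]
[174, 174, 173, 170, 170, 176, 187, 184, 171, 200, 255, 239, 182, 245, 240, 238, 239, 238, 238, 238, 238, 238, 238, 239, 239, 237, 228, 219, 205, 211, 210, 248, 249, 247, 247, 248, 251, 236, 132, 132, 150, 165, 200, 242, 248, 248, 247, 247, 247, 247, 247, 247, 248, 241, 222, 255, 249, 170, 184, 181, 179, 183, 185, 187, 190, 191, 191, 191, 192, 190]
```

Measured from the wrist, the shelf origin is about (0.436, -0.154), within 3 mm of the top-camera fix. I'll use the mean, descend to a TCP height of 0.151 and grip.

```bash
python3 -m pendant '[[-0.0013,0.0028,0.03,0],[0,0,0.035,0],[0,0,0.035,0],[0,0,0.03,0],[0,0,0.0225,0],[0,0,0,0],[0,0,0,0]]' && python3 -m pendant '[[0,0,0,0],[0,0,0,0],[0,0,0,0],[0,0,0,0],[0,0,0,0],[0,0,0,0],[0,0,0,0],[0,0,0,0]]' 0 70 && python3 -m pendant '[[0,0,0,0],[0,0,0,0],[0,0,0,0],[0,0,0,0]]'
```

```text
t: 2.47
eef_pos: [0.4344, -0.1528, 0.1507]
orientation: [[-0.898, 0.441, -0.003], [0.441, 0.898, 0.001], [0.003, 0.0, -1.0]]
wrist_force: [0.0, 0.7, 0.6]
width: 0.0849
gripper_force: 0.0
t: 3.13
eef_pos: [0.4357, -0.1548, 0.1519]
orientation: [[-0.897, 0.443, 0.001], [0.443, 0.897, -0.0], [-0.001, 0.0, -1.0]]
wrist_force: [0.5, 1.6, 3.6]
width: 0.0071
gripper_force: 68.5
t: 3.47
eef_pos: [0.4357, -0.1548, 0.1519]
orientation: [[-0.897, 0.443, 0.001], [0.443, 0.897, -0.0], [-0.001, -0.0, -1.0]]
wrist_force: [-0.9, -0.1, 4.3]
width: 0.007
gripper_force: 68.7
```

Gripped (width 7 mm, 69 N). Next I'll lift, carry it over to the front of the upright and square it up.

```bash
python3 -m pendant '[[0,0,-0.01,0],[0,0,-0.02,0],[0,0,-0.03,0],[0,0,-0.03,0],[0,0,-0.03,0],[0,0,-0.01,0],[0,0,0,0]]' && python3 -m pendant '[[0.008,0.012,0,0],[0.0165,0.0237,0,0],[0.0165,0.0237,0,0],[0.0165,0.0237,0,0],[0.0165,0.0237,0,0],[0.0165,0.0237,0,0],[0.0165,0.0237,0,0],[0.0165,0.0237,0,0]]' && python3 -m pendant '[[0.0165,0.0237,0,0],[0.0165,0.0237,0,0],[0.0165,0.0237,0,0],[0.0055,0.0084,0,0],[0,0,0,-0.115],[0,0,0,-0.115],[0,0,0,-0.115],[0,0,0,-0.114]]' && python3 -m pendant '[[0,0,0,0],[0,0,0,0],[0,0,0,0],[0,0,0,0]]'; python3 - <<'E'
from h import *
import pickle
o=np.zeros((600,800,3),np.uint8)
C={n:cam(n) for n in("wrist","top","side")};pickle.dump(C,open("c2.pkl","wb"))
o[:250,:400]=cv2.resize(C["wrist"]["color"],(400,250),interpolation=cv2.INTER_AREA)[:,:,::-1]
r=lambda a,w,h:cv2.resize(a,(w,h),interpolation=cv2.INTER_CUBIC)[:,:,::-1]
o[250:,:400]=r(C["top"]["color"][170:258,220:320],400,350)
o[250:,400:]=r(C["side"]["color"][120:228,240:363],400,350)
o[:250,400:]=r(C["wrist"]["color"][200:325,220:420],400,250)
cv2.imwrite("pics/c2.png",o)
E
```

```text
t: 4.05
eef_pos: [0.4367, -0.1553, 0.2844]
orientation: [[-0.897, 0.443, 0.005], [0.443, 0.897, -0.003], [-0.006, -0.0, -1.0]]
wrist_force: [0.1, -0.3, -1.4]
width: 0.0068
gripper_force: 68.4
t: 4.72
eef_pos: [0.402, 0.0608, 0.2783]
orientation: [[-0.896, 0.443, -0.005], [0.443, 0.896, 0.0], [0.004, -0.002, -1.0]]
wrist_force: [0.2, 0.8, -1.9]
width: 0.0073
gripper_force: 68.4
t: 5.38
eef_pos: [0.3886, 0.1548, 0.2788]
orientation: [[-1.0, -0.006, -0.004], [-0.006, 1.0, -0.002], [0.004, -0.001, -1.0]]
wrist_force: [0.9, 0.1, -1.7]
width: 0.0074
gripper_force: 68.7
t: 5.72
eef_pos: [0.3892, 0.1549, 0.2807]
orientation: [[-1.0, 0.002, -0.001], [0.002, 1.0, -0.0], [0.001, -0.0, -1.0]]
wrist_force: [-0.4, 0.6, -2.0]
width: 0.0069
gripper_force: 68.7
```

View pics/c2.png

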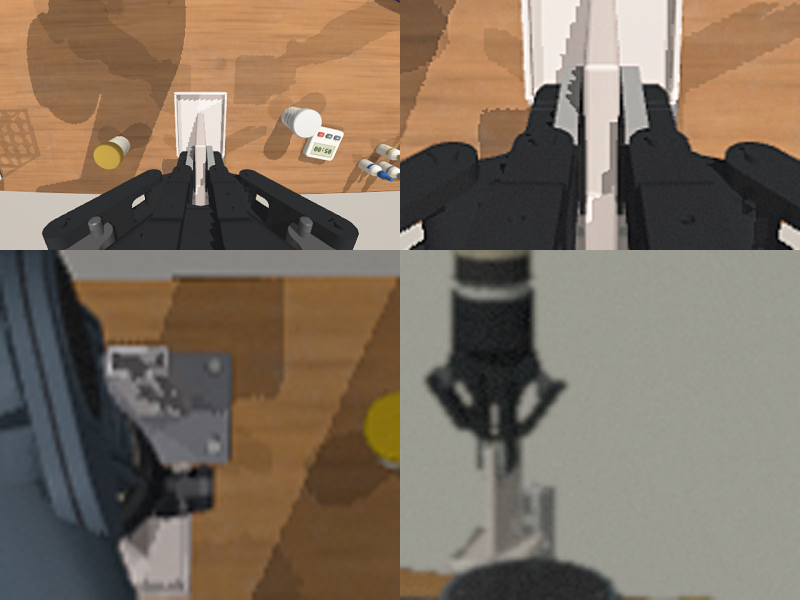

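The wrist view shows the fin held squarely between the pads, with the platform front at about (177–226, 93) in the half-scale panel. The gripper hides the upright. I'll step aside so the wrist camera sees the upright's top, and use the held fin to calibrate the camera.

```bash
python3 -m pendant '[[-0.012,-0.022,0,0],[-0.015,-0.03,0,0],[-0.015,-0.03,0,0],[-0.013,-0.02,0,0],[-0.006,-0.008,0,0],[0,0,0,0],[0,0,0,0],[0,0,0,0]]'; python3 - <<'E'
from h import *
import pickle
s=telemetry.read_state();print(s["eef_pos"],s["orientation"])
c=cam("wrist");pickle.dump(c,open("w3.pkl","wb"))
print(proj(c,[[.484,.135,.156],[.484,.175,.156],[.505,.155,.156],[.484,.15,.156],[.484,.16,.156]]))
o=cv2.resize(c["color"],(800,500),interpolation=cv2.INTER_CUBIC)[:,:,::-1]
cv2.imwrite("pics/w3.png",o)
E
```

```text
t: 6.53
eef_pos: [0.4499, 0.046, 0.2814]
orientation: [[-1.0, -0.001, -0.001], [-0.001, 1.0, 0.001], [0.001, 0.001, -1.0]]
wrist_force: [-0.2, 0.0, -1.5]
width: 0.0071
gripper_force: 68.9
[0.44989474 0.04603451 0.28141947] [[-9.99999356e-01 -8.36703230e-04 -7.67062852e-04]
 [-8.37315002e-04  9.99999331e-01  7.97578307e-04]
 [ 7.66395003e-04  7.98220066e-04 -9.99999388e-01]]
[[433.34703374 257.99799669]
 [482.76442088 257.52667152]
 [454.45875282 280.99543532]
 [452.01635236 257.84110417]
 [464.37494199 257.72327159]]
```

View pics/w3.png

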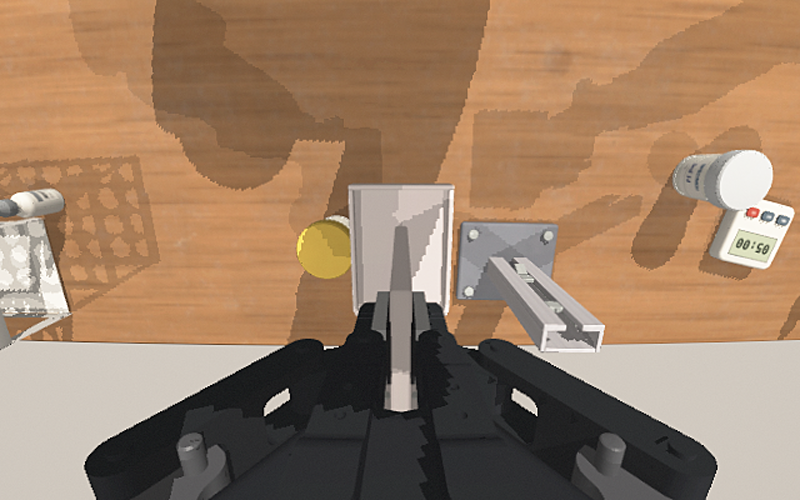

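The upright's top is clear: front edge from about (541,326) to (604,326), slot at about (562–582). The shelf platform's front corners are at (349,185) and (454,185), and the fin top runs down from (402,228). I'll refine these from a zoomed crop.

```bash
python3 - <<'E'
from h import *
import pickle
c=pickle.load(open("w3.pkl","rb"));im=c["color"]
z=lambda a,w,h:cv2.resize(a,(w,h),interpolation=cv2.INTER_NEAREST)[:,:,::-1]
o=np.zeros((600,800,3),np.uint8)
o[:400]=z(im[245:290,410:500],800,400)      # 8.89x
o[400:600,:500]=z(im[140:180,270:370],500,200)  # 5x
o[400:600,500:]=z(im[235:265,297:342],300,200)
cv2.imwrite("pics/z3.png",o)
E
```

```text
(no output)
```

View pics/z3.png

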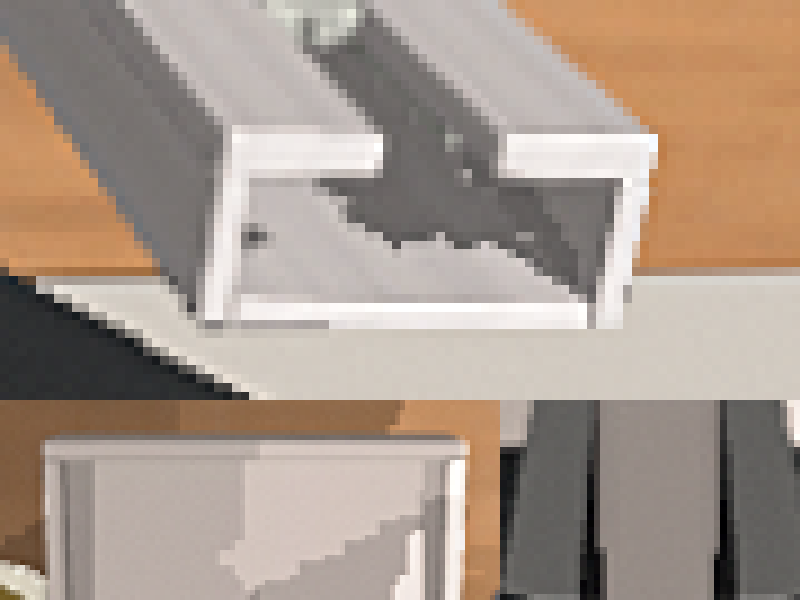

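```bash
python3 - <<'E'
from h import *
import pickle;np.set_printoptions(precision=4,suppress=True)
c=pickle.load(open("w3.pkl","rb"))
P=[[435.9,259.2],[483.9,260.1],[453.1,259.6],[466.2,259.8],[432.8,281.9],[480.0,281.9]]
print("upright top z.156\n",at_z(c,np.array(P)-.5,.156))
zs=.2814-.1519
print("shelf front rim",at_z(c,np.array([[278.4,147.6],[363.6,147.6]])-.5,zs+.012))
print("fin",at_z(c,np.array([[312,250],[329.7,250]])-.5,zs+.112))
# scale check: slot/channel height from width
t=pickle.load(open("c2.pkl","rb"))["top"]
u=np.array([[0,0],[0,0]])
E
```

```text
upright top z.156
 [[0.4846 0.1367 0.156 ]
 [0.4858 0.1758 0.156 ]
 [0.4851 0.1506 0.156 ]
 [0.4854 0.1613 0.156 ]
 [0.5051 0.1367 0.156 ]
 [0.5057 0.1761 0.156 ]]
shelf front rim [[0.3992 0.014  0.1415]
 [0.3992 0.0779 0.1415]]
fin [[0.434  0.0419 0.2415]
 [0.434  0.0496 0.2415]]
```

Upright origin is about (0.485, 0.156) with yaw about -0.7°. The shelf origin is TCP x - 0.7 mm and TCP y within 0.1 mm. For entry I want TCP y about 0.1563 and z about 0.2215. I'll return in front of the upright and descend.

```bash
python3 -m pendant '[[0.012,0.02,0,0.012],[0.015,0.03,0,0],[0.015,0.03,0,0],[0.013,0.02,0,0],[0.006,0.010,0,0],[0,0,0.02,0],[0,0,0.025,0],[0,0,0.015,0]]' && python3 -m pendant '[[0,0,0,0],[0,0,0,0],[0,0,0,0],[0,0,0,0]]'
```

```text
t: 7.25
eef_pos: [0.3889, 0.1571, 0.2199]
orientation: [[-1.0, 0.008, -0.001], [0.008, 1.0, 0.0], [0.001, 0.0, -1.0]]
wrist_force: [-0.2, -0.6, -2.5]
width: 0.007
gripper_force: 69.0
t: 7.58
eef_pos: [0.3912, 0.1562, 0.2232]
orientation: [[-1.0, 0.011, 0.003], [0.011, 1.0, 0.001], [-0.003, 0.001, -1.0]]
wrist_force: [0.2, 0.3, -1.3]
width: 0.0071
gripper_force: 68.9
```

```bash
python3 -m pendant '[[-0.012,0,0.001,0],[-0.012,0,0,0],[-0.008,0,0,0],[0,0,0,0],[0,0,0,0],[0,0,0,0]]' && python3 -m pendant '[[-0.003,0,0,0],[-0.003,0,0,0],[-0.003,0,0,0],[-0.003,0,0,0],[-0.002,0,0,0],[0,0,0,0]]' && python3 -m pendant '[[0,0,0,0],[0,0,0,0]]'
```

```text
t: 8.08
eef_pos: [0.4222, 0.1554, 0.2207]
orientation: [[-1.0, 0.012, -0.0], [0.012, 1.0, 0.0], [0.0, 0.0, -1.0]]
wrist_force: [0.6, -0.3, -2.0]
width: 0.0067
gripper_force: 69.0
t: 8.58
eef_pos: [0.4357, 0.1553, 0.2203]
orientation: [[-1.0, 0.012, -0.003], [0.012, 1.0, 0.0], [0.003, 0.0, -1.0]]
wrist_force: [-4.1, -0.0, 1.5]
width: 0.0071
gripper_force: 69.6
t: 8.75
eef_pos: [0.4357, 0.1553, 0.2203]
orientation: [[-1.0, 0.012, -0.002], [0.012, 1.0, 0.0], [0.002, 0.0, -1.0]]
wrist_force: [-4.7, -0.4, 1.5]
width: 0.0073
gripper_force: 69.6
```

Contact at about 4 N with the hook tips right at the face. y has drifted to 0.1553 against the 0.1565 I want, so I'll back off, shift +1.3 mm and retry.

```bash
python3 -m pendant '[[0.005,0,0,0],[0,0.0014,0,0],[0,0,0,0],[0,0,0,0],[0,0,0,0]]' && python3 -m pendant '[[-0.002,0,0,0],[-0.002,0,0,0],[-0.002,0,0,0],[-0.001,0,0,0],[0,0,0,0],[0,0,0,0]]'
```

```text
t: 9.17
eef_pos: [0.4319, 0.1567, 0.2205]
orientation: [[-1.0, 0.012, 0.001], [0.012, 1.0, -0.0], [-0.001, -0.0, -1.0]]
wrist_force: [0.2, 1.0, -1.7]
width: 0.007
gripper_force: 69.1
t: 9.67
eef_pos: [0.4386, 0.1566, 0.2203]
orientation: [[-1.0, 0.012, -0.0], [0.012, 1.0, -0.0], [0.0, -0.0, -1.0]]
wrist_force: [-0.5, 0.1, -1.5]
width: 0.0068
gripper_force: 69.1
```

It's in the slot with no force. I'll continue toward face contact.

```bash
python3 -m pendant '[[-0.002,0,0,0],[-0.002,0,0,0],[-0.001,0,0,0],[0,0,0,0],[0,0,0,0]]' && python3 -m pendant '[[-0.001,0,0,0],[0,0,0,0],[-0.001,0,0,0],[0,0,0,0],[0,0,0,0]]'
```

```text
t: 10.08
eef_pos: [0.4436, 0.1565, 0.2204]
orientation: [[-1.0, 0.012, -0.0], [0.012, 1.0, -0.0], [0.0, -0.0, -1.0]]
wrist_force: [-0.4, 0.9, -1.9]
width: 0.0073
gripper_force: 69.1
t: 10.5
eef_pos: [0.4455, 0.1565, 0.2204]
orientation: [[-1.0, 0.012, -0.0], [0.012, 1.0, 0.0], [0.0, 0.0, -1.0]]
wrist_force: [-0.1, -0.1, -1.5]
width: 0.0072
gripper_force: 69.1
```

```bash
python3 -m pendant '[[-0.001,0,0,0],[0,0,0,0],[0,0,0,0]]' && python3 -m pendant '[[-0.001,0,0,0],[0,0,0,0],[0,0,0,0]]'
```

```text
t: 10.75
eef_pos: [0.4458, 0.1565, 0.2204]
orientation: [[-1.0, 0.012, -0.002], [0.012, 1.0, 0.0], [0.002, 0.0, -1.0]]
wrist_force: [-3.8, -0.7, 0.5]
width: 0.007
gripper_force: 69.4
t: 11.0
eef_pos: [0.446, 0.1566, 0.2204]
orientation: [[-1.0, 0.012, -0.004], [0.012, 1.0, 0.0], [0.004, 0.0, -1.0]]
wrist_force: [-5.7, -0.2, 3.2]
width: 0.0073
gripper_force: 69.7
```

Face contact is at TCP x about 0.4456, as predicted. I'll back off to mid-play and start down.

```bash
python3 -m pendant '[[0.0027,0,0,0],[0,0,0,0],[0,0,0,0]]' && python3 -m pendant '[[0,0,0.0015,0],[0,0,0.0015,0],[0,0,0.0015,0],[0,0,0.0015,0],[0,0,0,0]]' && python3 -m pendant '[[0,0,0.0015,0],[0,0,0.0015,0],[0,0,0.0015,0],[0,0,0.0015,0],[0,0,0,0]]'
```

```text
t: 11.25
eef_pos: [0.4453, 0.1565, 0.2205]
orientation: [[-1.0, 0.012, 0.002], [0.012, 1.0, -0.0], [-0.002, -0.0, -1.0]]
wrist_force: [0.6, -0.2, -1.7]
width: 0.0072
gripper_force: 69.1
t: 11.67
eef_pos: [0.4446, 0.1565, 0.2138]
orientation: [[-1.0, 0.012, -0.001], [0.012, 1.0, -0.0], [0.001, -0.0, -1.0]]
wrist_force: [0.5, 0.2, -1.8]
width: 0.0072
gripper_force: 69.1
t: 12.08
eef_pos: [0.4446, 0.1565, 0.2079]
orientation: [[-1.0, 0.012, -0.001], [0.012, 1.0, -0.0], [0.001, -0.0, -1.0]]
wrist_force: [-0.2, 0.4, -1.3]
width: 0.007
gripper_force: 69.1
```

```bash
python3 -m pendant '[[0,0,0.001,0],[0,0,0.001,0],[0,0,0.001,0],[0,0,0,0],[0,0,0,0]]' && python3 -m pendant '[[0,0,0.001,0],[0,0,0.001,0],[0,0,0.001,0],[0,0,0,0],[0,0,0,0]]'
```

```text
t: 12.5
eef_pos: [0.4447, 0.1565, 0.2053]
orientation: [[-1.0, 0.012, -0.0], [0.012, 1.0, -0.0], [0.0, -0.0, -1.0]]
wrist_force: [-0.9, 0.4, -1.1]
width: 0.0072
gripper_force: 69.1
t: 12.92
eef_pos: [0.4445, 0.1566, 0.2024]
orientation: [[-1.0, 0.012, -0.001], [0.012, 1.0, 0.0], [0.001, 0.0, -1.0]]
wrist_force: [-1.6, -0.1, 0.0]
width: 0.0067
gripper_force: 69.3
```

```bash
for i in 1 ; do python3 -m pendant '[[0,0,0.001,0],[0,0,0.001,0],[0,0,0,0],[0,0,0,0]]'; done; python3 -m pendant '[[0,0,0.001,0],[0,0,0,0],[0,0,0,0]]'
```

```text
t: 13.25
eef_pos: [0.4443, 0.1567, 0.2014]
orientation: [[-1.0, 0.012, -0.0], [0.012, 1.0, 0.001], [0.0, 0.0, -1.0]]
wrist_force: [-3.5, -0.0, 4.4]
width: 0.0071
gripper_force: 70.2
t: 13.5
eef_pos: [0.4441, 0.1567, 0.2007]
orientation: [[-1.0, 0.012, -0.001], [0.012, 1.0, 0.001], [0.001, 0.001, -1.0]]
wrist_force: [-4.9, 0.4, 7.7]
width: 0.0071
gripper_force: 70.4
```

The catch ramp is engaging (fx -5 N, fz +9 N over baseline). I'll keep going gently.

```bash
python3 -m pendant '[[0,0,0.001,0],[0,0,0,0],[0,0,0,0]]'; python3 -m pendant '[[0,0,0.001,0],[0,0,0,0],[0,0,0,0]]'
```

```text
t: 13.75
eef_pos: [0.4441, 0.1568, 0.1999]
orientation: [[-1.0, 0.011, -0.001], [0.011, 1.0, 0.001], [0.001, 0.001, -1.0]]
wrist_force: [-4.9, -0.2, 6.8]
width: 0.007
gripper_force: 70.5
t: 14.0
eef_pos: [0.4441, 0.1568, 0.199]
orientation: [[-1.0, 0.011, -0.001], [0.011, 1.0, 0.001], [0.001, 0.001, -1.0]]
wrist_force: [-6.3, -0.1, 8.1]
width: 0.0071
gripper_force: 70.6
```

```bash
python3 -m pendant '[[0,0,0.001,0],[0,0,0,0],[0,0,0,0]]'
```

```text
t: 14.25
eef_pos: [0.4441, 0.1568, 0.1979]
orientation: [[-1.0, 0.011, -0.001], [0.011, 1.0, 0.001], [0.001, 0.001, -1.0]]
wrist_force: [-5.1, 0.1, 7.9]
width: 0.0071
gripper_force: 70.5
```

Force is steady at about 9 N and it's still sliding over the catch (shelf z about 46 mm).

```bash
python3 -m pendant '[[0,0,0.001,0],[0,0,0,0],[0,0,0.001,0],[0,0,0,0],[0,0,0,0]]'; python3 -m pendant '[[0,0,0.001,0],[0,0,0,0],[0,0,0.001,0],[0,0,0,0],[0,0,0,0]]'
```

```text
t: 14.67
eef_pos: [0.4443, 0.1567, 0.1942]
orientation: [[-1.0, 0.012, -0.001], [0.012, 1.0, 0.0], [0.001, 0.0, -1.0]]
wrist_force: [-4.6, 0.8, 3.8]
width: 0.0069
gripper_force: 70.0
t: 15.08
eef_pos: [0.4453, 0.1562, 0.1913]
orientation: [[-1.0, 0.012, 0.001], [0.012, 1.0, -0.001], [-0.001, -0.001, -1.0]]
wrist_force: [0.5, 0.4, -5.5]
width: 0.0072
gripper_force: 68.7
```

The force released and changed sign, so the catch seems to have snapped (shelf z about 39 mm). I'll feel for the rungs.

```bash
python3 -m pendant '[[0,0,0,0],[0,0,0,0]]';python3 -m pendant '[[0,0,0.001,0],[0,0,0,0],[0,0,0,0]]'
```

```text
t: 15.25
eef_pos: [0.4453, 0.1562, 0.1913]
orientation: [[-1.0, 0.012, 0.0], [0.012, 1.0, -0.001], [-0.0, -0.001, -1.0]]
wrist_force: [1.9, -0.1, -7.4]
width: 0.0071
gripper_force: 68.2
t: 15.5
eef_pos: [0.4452, 0.1564, 0.1913]
orientation: [[-1.0, 0.012, 0.001], [0.012, 1.0, -0.0], [-0.001, -0.0, -1.0]]
wrist_force: [0.8, -0.3, -5.8]
width: 0.007
gripper_force: 68.5
```

```bash
python3 -m pendant '[[0,0,0.001,0],[0,0,0,0],[0,0,0,0]]';python3 -m pendant '[[0,0,0.001,0],[0,0,0,0],[0,0,0,0]]'
```

```text
t: 15.75
eef_pos: [0.445, 0.1566, 0.1911]
orientation: [[-1.0, 0.012, 0.001], [0.012, 1.0, 0.0], [-0.001, 0.0, -1.0]]
wrist_force: [1.2, -0.3, -1.8]
width: 0.0068
gripper_force: 69.1
t: 16.0
eef_pos: [0.4452, 0.1567, 0.1901]
orientation: [[-1.0, 0.012, 0.001], [0.012, 1.0, 0.0], [-0.001, 0.0, -1.0]]
wrist_force: [0.7, 1.1, 0.1]
width: 0.0069
gripper_force: 69.5
```

```bash
python3 -m pendant '[[0,0,0.001,0],[0,0,0,0],[0,0,0,0]]';python3 -m pendant '[[0,0,0.001,0],[0,0,0,0],[0,0,0,0]]'
```

```text
t: 16.25
eef_pos: [0.4452, 0.1567, 0.1899]
orientation: [[-1.0, 0.012, 0.002], [0.012, 1.0, 0.0], [-0.002, 0.0, -1.0]]
wrist_force: [-2.1, -0.1, 5.9]
width: 0.0069
gripper_force: 70.3
t: 16.5
eef_pos: [0.4451, 0.1567, 0.1898]
orientation: [[-1.0, 0.012, 0.002], [0.012, 1.0, 0.001], [-0.002, 0.001, -1.0]]
wrist_force: [-4.6, -1.5, 9.1]
width: 0.0074
gripper_force: 70.9
```

It's hard now: z is stuck at 0.1898 with about 11 N, so it's home. I'll press once more, then pull up gently to confirm the lock.

```bash
python3 -m pendant '[[0,0,0.001,0],[0,0,0,0],[0,0,0,0]]';python3 -m pendant '[[0,0,-0.002,0],[0,0,-0.002,0],[0,0,0,0],[0,0,0,0]]';python3 -m pendant '[[0,0,-0.0015,0],[0,0,0,0],[0,0,0,0]]'
```

```text
t: 16.75
eef_pos: [0.4451, 0.1567, 0.1898]
orientation: [[-1.0, 0.012, 0.003], [0.012, 1.0, 0.001], [-0.003, 0.001, -1.0]]
wrist_force: [-5.5, -0.8, 13.0]
width: 0.007
gripper_force: 71.4
t: 17.08
eef_pos: [0.4448, 0.1565, 0.1901]
orientation: [[-1.0, 0.012, -0.0], [0.012, 1.0, -0.0], [0.0, -0.0, -1.0]]
wrist_force: [-0.2, -0.2, -0.2]
width: 0.0073
gripper_force: 69.6
t: 17.33
eef_pos: [0.4445, 0.1565, 0.1912]
orientation: [[-1.0, 0.012, -0.001], [0.012, 1.0, -0.0], [0.001, -0.0, -1.0]]
wrist_force: [0.8, 0.3, -2.7]
width: 0.0069
gripper_force: 69.1
```

It lifts about 1.2 mm and then meets the catch, so it's locked. I'll set it back down, release slowly and rise.

```bash
python3 -m pendant '[[0,0,0.0015,0],[0,0,0.0005,0],[0,0,0,0],[0,0,0,0]]' && python3 -m pendant '[[0,0,0,0],[0,0,0,0],[0,0,0,0],[0,0,0,0],[0,0,0,0],[0,0,0,0]]' 0.06 20 && python3 -m pendant '[[0,0,-0.01,0],[0,0,-0.02,0],[0,0,-0.03,0],[0,0,-0.03,0],[0,0,-0.03,0],[0,0,0,0],[0,0,0,0],[0,0,0,0]]' && python3 -m pendant '[[0.03,0,0,0],[0.04,0,0,0],[0.03,0,0,0],[0,0,0,0],[0,0,0,0],[0,0,0,0]]'; python3 - <<'E'
from h import *
o=np.zeros((600,800,3),np.uint8)
C={n:cam(n) for n in("wrist","top","side")}
r=lambda a,w,h:cv2.resize(a,(w,h),interpolation=cv2.INTER_CUBIC)[:,:,::-1]
o[:400,:640]=C["wrist"]["color"][:,:,::-1]
o[400:,:400]=r(C["top"]["color"][185:260,220:370],400,200)
o[400:,400:]=r(C["side"]["color"][160:235,240:390],400,200)
cv2.imwrite("pics/f.png",o)
E
```

```text
t: 17.67
eef_pos: [0.4448, 0.1565, 0.1901]
orientation: [[-1.0, 0.012, 0.0], [0.012, 1.0, -0.0], [-0.0, -0.0, -1.0]]
wrist_force: [-1.8, -0.2, 1.0]
width: 0.0067
gripper_force: 69.7
t: 18.17
eef_pos: [0.4448, 0.1565, 0.1899]
orientation: [[-1.0, 0.012, 0.0], [0.012, 1.0, -0.0], [-0.0, -0.0, -1.0]]
wrist_force: [-0.1, -0.3, 0.2]
width: 0.06
gripper_force: 0.0
t: 18.83
eef_pos: [0.4449, 0.1565, 0.3102]
orientation: [[-1.0, 0.012, 0.001], [0.012, 1.0, 0.0], [-0.001, 0.0, -1.0]]
wrist_force: [-0.5, -0.3, -0.4]
width: 0.0598
gripper_force: 0.0
t: 19.33
eef_pos: [0.3449, 0.1577, 0.3089]
orientation: [[-1.0, 0.012, -0.001], [0.012, 1.0, -0.0], [0.001, -0.0, -1.0]]
wrist_force: [-0.3, -0.5, -0.6]
width: 0.0598
gripper_force: 0.0
```

View pics/f.png

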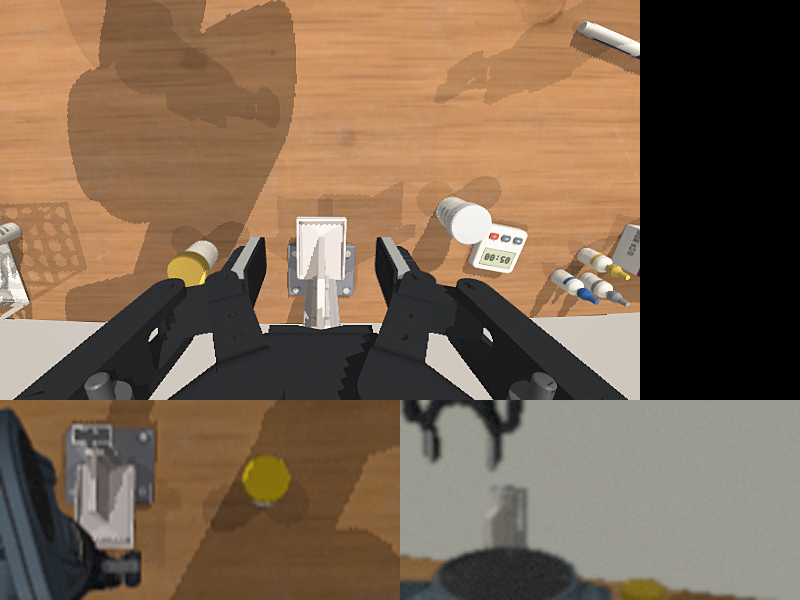

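The shelf hangs square on the upright (wrist view, platform at about (297–347, 218–278)). The cups and bottle are undisturbed and the gripper is clear, so I'm handing in.

```bash
python3 -c "
from plant import workorder;print(workorder.hand_in())"
```

```text
the job is handed in; nothing more can be done
None
```

The shelf is hung on both rungs and locked, and the job is handed in; the hand-in gave no verdict. The hardest press read about 13 N at the wrist, a gentle upward pull met the catch after about 1.2 mm, and the cups and loose bottle were not touched.

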